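# Hang the switch panel on the sloping console and switch it on

### The arm

A 6-joint arm with a two-finger parallel gripper is mounted at the origin on the work surface. World frame = base frame: x ahead of the robot, y to its left, z up, the work surface at z = 0. Lengths are in m, angles in rad, forces in N, time in s.
With the tool pointing down it reaches from about 0.325 to 0.9 m from the base axis. Payload 3.5 kg.
Tool frame: the origin (TCP) lies on the centre line of the jaws, within the pads' length; the fingertips stand 22 mm ahead of it and the grasp point (between the pads) lies 3 mm ahead of it; z points along the fingers, y is the line along which they close (so a half turn about z gives the same grasp; the last joint's range is limited). The gripper opens to 85 mm and grips with 20 to 120 N. Pads are 22 mm wide; open, the fingers measure 114 mm over their backs; the gripper's body (76 mm by 85 mm) begins 54 mm behind the grasp point. The pads swing forward as they close: fully open they stand 13 mm farther back than shut.
Start: joints at [-1.289, 0.276, -0.026, 1.268, 0, 1.467], TCP at [0.235, -0.579, 0.253] pointing down, gripper open.
Joint ranges: [-3.12, 3.12], [-0.85, 1.88], [-1.08, 1.24], [-1.95, 2.15], [-1.57, 1.53], [-3.14, 3.14]. Speed limits (rad/s): [2.57, 2.57, 3.14, 3.14, 3.14, 3.14].

### API

Orientations are given as a unit quaternion [w, x, y, z].
In Python, from plant import ctrl gives the robot as it stands.
- The arm moves only by the tool apply_moves, never from a script. Its argument "series" is a list of rows, each an object of numbers: "hand": the closure in counts, from 0 (fully open) to 255 (shut); "dx", "dy", "dz": the shift along the tool's x, y, z in mm; "rx", "ry", "rz": the turn, a rotation vector about the tool's x, y, z in degrees. In form: [{"hand": .., "dx": .., "dy": .., "dz": .., "rx": .., "ry": .., "rz": ..}, ...]. A call has 1 to 8 rows; each row is the pose to reach, as a shift and turn from the pose commanded when the call began, along the tool's axes at that moment; what a row does not reach only later rows make up. A row lasts 1/10 s, in which the tool goes at most 50 mm and 8.59 degrees, less where a joint would pass 70% of its speed; a pose out of reach is approached as far as the arm can. A call with a gripper value outside its range is refused whole. The fingers move at their own pace and stop on an object; "newtons" is the grip in N (left out, the last holds). Time passes only in rows, so rows that repeat a pose let the fingers close. It gives the time, the measured TCP pose, the force, the opening and the grip force at its end, in the units of the state.
- ctrl.read_state(): the state, without advancing time (a new reading comes with each control period).
- ctrl.capture(name): name is "scene" or "top" or "wrist"; returns (picture, depth): 420x560x3 uint8, red, green, blue; 420x560 float32, m along the optical axis (not along the pixel's ray), 0 where there is no reading.
- ctrl.calibration(name): a dict with "intrinsics" (3x3 intrinsics, pixels), "xyz" and "attitude" of the camera in the world. Camera axes: x right, y down, z forward; pixel columns grow to the right and rows downward; lengths in m; the calibration is good to about 2 mm. A picture is of the moment at which its call begins: read the wrist's pose just before it. calibration takes no time and is no camera call; for the wrist camera it gives the pose at the moment of the call.
- ctrl.job_done(): hands the job in; it is judged then, once.
The state is a dict: "time_s": time; "joint_positions": joint angles; "dq": joint speeds; "joint_efforts": joint torques, N m; "tcp_pos": TCP position; "eef_rot": TCP orientation; "ft_force": force on the tool from outside, world axes, zero at the start; "torque": the same for the moment, N m; "finger_gap": finger opening in m; "grip_force": force on a finger pad.
Only numpy, scipy, OpenCV 4.12 (cv2) and the standard library are available. Lean on these libraries where they do the work, as an engineer would, in place of code of your own. Each camera call takes 0.05 s, during which the arm holds its last target. There are 200 camera calls.

### The job

Hang the brown bakelite panel that has the toggle switch on the sloping console: lay it against the face with the round part of its keyhole over the bare screw head, then pull it fully down the slope so that the screw is home at the top of the narrow slot and the panel hangs straight, flat on the face. Only once it hangs there, flick its toggle down (towards the binding posts) to switch it on, and leave it hanging by itself. Leave everything else on the desk where it is.

Things in the scene. Friction and masses are not known exactly. Their poses are not given: they have to be found in the camera images.
- panel_grip (a point): Grip point, mid-case, of the loose brown toggle panel (0.26 kg, flat on the desk at the start): a sheet 140 x 50 x 5 mm carrying a case 80 (x) x 50 (y) mm, 40 mm to either side of here, its top 36 mm over the underside. x runs lengthwise to the keyhole end (up when hung), y across, z out of its front; underside at z = -18 mm. Told from the other panel by its bat toggle.
- keyhole_round (a point): Centre of the round part of the toggle panel's keyhole, on the underside (panel axes), 59 mm along +x from the grip point, in the bare 5 mm sheet beyond the case. 22 mm in diameter, through the sheet, open to the slot on its +x side.
- keyhole_seat (a point): Where the screw's axis lies when the panel is home: on the panel's underside in the narrow slot, 22 mm along +x from the centre of the round part. The slot is 10 mm wide and ends 4 mm beyond this point. Panel axes.
- screw: Bare dark steel screw in the console's sloping face, beside the meters. Origin on the face at its axis; x up the slope, y across, z out of the face. Shank 7 mm dia, head 14 mm dia, 8 to 11.5 mm off the face. The face slopes 38 degrees to the desk, looks to the robot and up, reaches 75 mm up and 165 mm down from here, 80 mm to +y (flush wooden cheek there); meters (10 mm tall) start 111 mm to -y.
- console: The fixed grey sheet-metal instrument console with an aluminium sloping face, oak cheeks, two round meters and two small pilot lamps: 243 mm deep (x), 304 mm wide (y), front edge 40 mm and top about 190 mm above the desk. Origin under its centre, z up, its front faces -x.
- toggle (a joint): Black toggle of the toggle panel, rad: 0 = off, leaning 23 degrees towards the keyhole end; 0.8 = on, leaning 23 degrees towards the two brass binding posts. Pivots about the panel's y axis, 38 mm over the underside and 6 mm to +x of the grip point; snaps over at 0.4; about 1.5 N at the tip moves it.
- toggle_tip (a point): Tip of the toggle's bat lever: 22 mm from the pivot, 8 mm thick, about 59 mm above the panel's underside (23 mm above the case top). Moves 17 mm along the panel's x from off to on. The binding posts (10 mm dia, 10 mm tall) stand on the case 25 mm to -x of the grip point, 13 mm either side of the middle.
- knob_panel_mid (a point): Bystander: case middle of the other loose bakelite panel, same size and keyhole, but with a round black knob (34 mm dia, 18 mm tall) instead of the toggle. To be left alone.
- rotor: Bystander: brass turbine rotor 76 mm dia with blades, standing on its hub with its shaft up, 63 mm tall. Origin under its centre.
- exhaust_pipe: Bystander: chromed bent exhaust pipe, 20 mm dia, about 165 x 90 mm, lying 28 mm high. Origin under its straight part, 90 mm from its flange.
- insulator: Bystander: white ribbed porcelain insulator standing upright, 60 mm dia, 86 mm tall. Origin under its centre.
- drain_tap: Bystander: small steel cylinder drain tap, 56 mm long, 35 mm high with its lever. Origin under its square body.
- screwdriver: Bystander: screwdriver 160 mm long lying on the desk along x. Origin under its middle.

How it is judged:
By the outcome, as a careful person would: the job done as asked, in the order asked, and still so for the second after the job is handed in, with the robot touching nothing.
It also fails if it takes over 48 s, if anything falls off the work surface, if the arm or the gripper's body presses on something with over 40 N, if the wrist force passes 120 N, or if a joint passes its speed limit or range.

## Working session

There is one attempt and no reset: what is moved stays moved. The work goes in short steps, Python scripts to look and compute and a tool call to move; the robot and the scene stay as the last step left them, time stands still between calls to the robot, and variables do not carry over. Pictures are saved under pics/ and viewed, at most 10 in all, crops included, and the job is handed in when it is done.

Besides the shell and the picture viewer there is one more tool, called after "Request:" in YAML: its name, and indented under it one key for each argument. apply_moves: Moves the arm, as the interface text tells. Its arguments: {"type":"object","properties":{"series":{"type":"array","items":{"type":"object","properties":{"hand":{"type":"number"},"dx":{"type":"number"},"dy":{"type":"number"},"dz":{"type":"number"},"rx":{"type":"number"},"ry":{"type":"number"},"rz":{"type":"number"}}}},"newtons":{"type":"number"}},"required":["series"]}

```bash
ls; mkdir -p pics
cat > h.py <<'E'
import numpy as np, cv2
from scipy.spatial.transform import Rotation as R
from plant import ctrl
def rot(q): return R.from_quat([q[1],q[2],q[3],q[0]])
def cam(n):
    c=ctrl.calibration(n); a=np.array(c["attitude"],float)
    M=a if a.shape==(3,3) else rot(a).as_matrix()
    return np.array(c["intrinsics"]),np.array(c["xyz"]),M
def ray(n,uv,c=None):
    K,t,M=c or cam(n); return t,M@np.linalg.inv(K)@np.array([uv[0],uv[1],1.])
def onz(n,uv,z,c=None):
    t,d=ray(n,uv,c); return t+d*(z-t[2])/d[2]
def dep(n,uv,D,c=None):
    t,d=ray(n,uv,c); p=D[int(uv[1])-1:int(uv[1])+2,int(uv[0])-1:int(uv[0])+2]; return t+d*np.median(p)
def save(n,f):
    c=cam(n); im,D=ctrl.capture(n); cv2.imwrite(f"pics/{f}.png",im[:,:,::-1]); np.savez(f"pics/{f}.npz",im=im,D=D,K=c[0],t=c[1],M=c[2]); return im,D,c
def load(f):
    z=np.load(f"pics/{f}.npz"); return z["im"],z["D"],(z["K"],z["t"],z["M"])
E
python3 - <<'E'
from h import *
for n in("scene","top"):
    im,D,c=save(n,n+"0"); print(n,c)
s=ctrl.read_state(); print(s)
E
```

```text
pics
scene (array([[479.83464602,   0.        , 281.57220861],
       [  0.        , 479.83464602, 203.0622228 ],
       [  0.        ,   0.        ,   1.        ]]), array([1.41070776, 0.38190988, 1.08223712]), array([[-0.39401172,  0.66150515, -0.63809537],
       [ 0.91904156,  0.27537767, -0.28201019],
       [-0.01083398, -0.69755149, -0.71645275]]))
top (array([[383.38063282,   0.        , 273.03160253],
       [  0.        , 383.38063282, 211.52386455],
       [  0.        ,   0.        ,   1.        ]]), array([0.41526818, 0.01664827, 0.99130786]), array([[-0.01634052, -0.99397867,  0.10834843],
       [-0.99976206,  0.01467651, -0.01613768],
       [ 0.01445033, -0.10858635, -0.99398199]]))
{'time_s': 0.1, 'joint_positions': array([-1.28941400e+00,  2.77060507e-01, -2.77576952e-02,  1.26800278e+00,
        1.21042283e-05,  1.46742540e+00]), 'dq': array([ 0.00051394,  0.00107679,  0.00317658,  0.00054969,  0.00220739,
       -0.00062178]), 'joint_efforts': array([ 4.53089178e-04, -4.46707749e+01,  2.96128500e+01,  8.47177464e-03,
       -1.03033044e-04,  2.74788491e-06]), 'tcp_pos': array([ 0.23440552, -0.57865687,  0.25226268]), 'eef_rot': array([-1.00885949e-03,  9.81552114e-01,  1.91192110e-01, -8.39559517e-05]), 'ft_force': array([ 0.50693625, -0.12109207,  0.75094764]), 'torque': array([-0.05628943,  0.01554918, -0.05156146]), 'grip_force': 0.0, 'finger_gap': 0.08546476418090707}
```

View pics/top0.png

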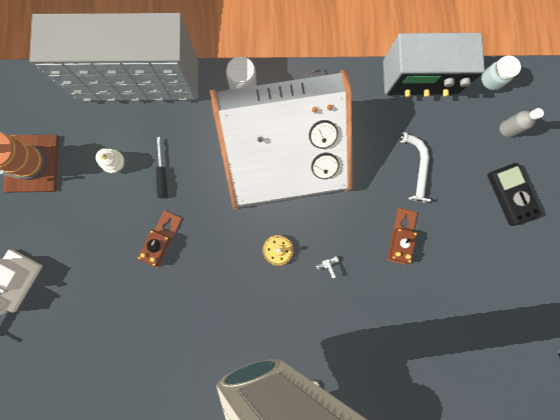

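View pics/scene0.png

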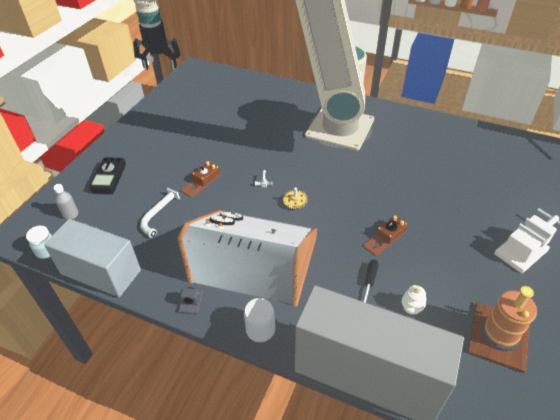

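The top view shows the panel with the black round knob at (158,240). The other panel, at (403,237), has its keyhole end up at (405,215). The screw is near (261,139) on the console face. The scene view confirms the black knob at (388,233) and the other panel at (203,178).

Run:
```python
from h import *
im,D,c=load("top0")
hsv=cv2.cvtColor(im,cv2.COLOR_RGB2HSV)
m=((hsv[...,0]<14)&(hsv[...,1]>120)&(hsv[...,2]>50)).astype(np.uint8)
roi=np.zeros_like(m); roi[200:275,380:425]=m[200:275,380:425]
k=cv2.findContours(roi,0,2)[0]; k=max(k,key=cv2.contourArea); r=cv2.minAreaRect(k); print(r)
for b in cv2.boxPoints(r): print(b,onz("top",b,0.02,c))
for p in [(261,139),(240,130),(250,180),(300,180),(290,110),(404,238),(404,222)]: print(p,dep("top",p,D,c))
# fit face plane
P=[]
for u in range(235,300,3):
  for v in range(110,190,3):
    P.append(dep("top",(u,v),D,c))
P=np.array(P); ctr=np.median(P,0)
for _ in range(5):
    A=np.c_[P[:,:2],np.ones(len(P))]; w=np.linalg.lstsq(A,P[:,2],rcond=None)[0]; e=abs(A@w-P[:,2]); P=P[e<max(.002,2*np.median(e))]
n=np.array([-w[0],-w[1],1]);n/=np.linalg.norm(n); print("plane",w,n,np.degrees(np.arccos(n[2])),np.degrees(np.arctan2(n[1],n[0])),len(P))
g=cv2.resize(im[195:275,375:435],None,fx=6,fy=6,interpolation=3)
g2=cv2.resize(im[120:160,235:295],None,fx=6,fy=6,interpolation=3)
cv2.imwrite("pics/crop.png",np.vstack([g,g2])[:600,:,::-1])
```

```text
((403.6609802246094, 236.24876403808594), (23.60694694519043, 53.709293365478516), 12.094757080078125)
[386.49268 260.03412] [ 0.39372254 -0.28357737  0.02      ]
[397.74634 207.51706] [ 0.52675656 -0.31904843  0.02      ]
[420.82928 212.46341] [ 0.51313118 -0.37781923  0.02      ]
[409.57562 264.98047] [ 0.38037515 -0.34147137  0.02      ]
(261, 139) [0.67143785 0.02740047 0.15099368]
(240, 130) [0.6911709  0.07411045 0.15606046]
(250, 180) [0.59237276 0.05624424 0.07740492]
(300, 180) [ 0.59264683 -0.06566287  0.06743535]
(290, 110) [ 0.72961875 -0.03783421  0.17366073]
(404, 238) [ 0.44791171 -0.32455108  0.03795501]
(404, 222) [ 4.90787311e-01 -3.40215228e-01  4.23528384e-04]
plane [ 0.77257624  0.11286953 -0.38538646] [-0.60894846 -0.08896433  0.788205  ] 37.98191882894977 -171.68817473595197 573
```

View pics/crop.png

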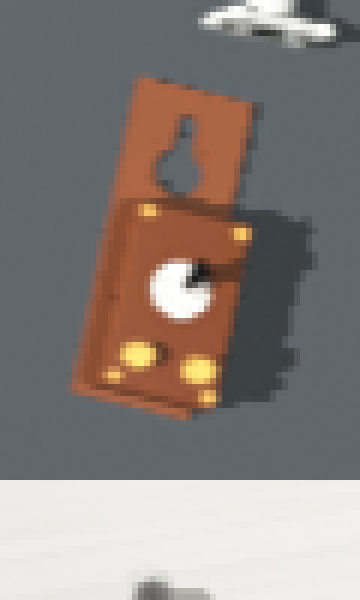

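```bash
cat >> h.py <<'E'
def pose():
    s=ctrl.read_state(); return np.array(s["tcp_pos"]),rot(s["eef_rot"]).as_matrix()
def down(yaw):  # tool z down, tool x at yaw
    x=np.array([np.cos(yaw),np.sin(yaw),0]); z=np.array([0,0,-1.]); return np.c_[x,np.cross(z,x),z]
def rel(p,Rt,base=None):
    p0,R0=base or pose(); d=R0.T@(np.array(p)-p0)*1000; r=np.degrees(R.from_matrix(R0.T@Rt).as_rotvec())
    print("d",d.round(1),"r",r.round(2))
E
python3 - <<'E'
from h import *
K,t,M=cam("wrist"); p,R0=pose()
print("cam in tool",R0.T@(t-p),R0.T@M, K)
rel([.43,-.325,.22],down(np.radians(165)))
E
```

```text
cam in tool [ 0.07626026  0.00114471 -0.12129815] [[-4.37832962e-04 -9.52677326e-01 -3.03983094e-01]
 [ 9.99999892e-01 -3.69810252e-04 -2.81341542e-04]
 [ 1.55611643e-04 -3.03983185e-01  9.52677385e-01]] [[306.54881557   0.         282.74898732]
 [  0.         306.54881557 208.55483455]
 [  0.           0.           1.        ]]
d [ 276.5 -161.6   32.6] r [-3.0000e-02 -1.5000e-01 -1.4296e+02]
```

Run:
```python
from h import *
rel([.42,-.32,.20],down(np.radians(-15)))
```

```text
d [ 269.1 -170.    52.7] r [-1.200e-01  3.000e-02  3.704e+01]
```

Request:
apply_moves:
  series:
    - {"hand":0,"dx":269,"dy":-170,"dz":53,"rz":37}
    - {"dx":269,"dy":-170,"dz":53,"rz":37}
    - {"dx":269,"dy":-170,"dz":53,"rz":37}
    - {"dx":269,"dy":-170,"dz":53,"rz":37}
    - {"dx":269,"dy":-170,"dz":53,"rz":37}
    - {"dx":269,"dy":-170,"dz":53,"rz":37}
    - {"dx":269,"dy":-170,"dz":53,"rz":37}
    - {"dx":269,"dy":-170,"dz":53,"rz":37}

```text
$.series[0]: bad value
```

Run:
```python
from h import *
s=ctrl.read_state(); print(s["time_s"],s["tcp_pos"],s["joint_positions"],s["ft_force"])
im,D,c=save("wrist","w1")
hsv=cv2.cvtColor(im,cv2.COLOR_RGB2HSV)
m=((hsv[...,0]<14)&(hsv[...,1]>120)&(hsv[...,2]>40)).astype(np.uint8)
k=max(cv2.findContours(m,0,2)[0],key=cv2.contourArea); r=cv2.minAreaRect(k); print(r)
for b in cv2.boxPoints(r): print(b,onz("wrist",b,0.005,c))
```

```text
0.1 [ 0.23440552 -0.57865687  0.25226268] [-1.28941400e+00  2.77060507e-01 -2.77576952e-02  1.26800278e+00
  1.21042283e-05  1.46742540e+00] [ 0.50693625 -0.12109207  0.75094764]
((480.24462890625, 286.376220703125), (84.121826171875, 89.88874816894531), 32.19573211669922)
[420.70435 301.99902] [ 0.14173078 -0.82451365  0.005     ]
[468.59827 225.9322 ] [ 0.26422161 -0.82448615  0.005     ]
[539.7849  270.75342] [ 0.24483409 -0.94837612  0.005     ]
[491.891   346.82025] [ 0.11396502 -0.95988389  0.005     ]
```

View pics/w1.png

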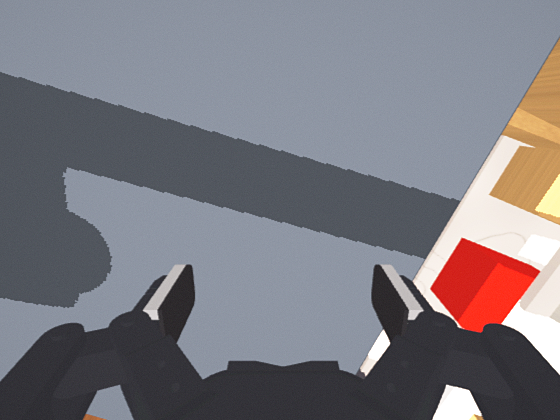

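The move was refused, so this is still the start view: bare desk, with the fingers at (170,290) and (395,290). I'll send complete rows.

Request:
apply_moves:
  newtons: 40
  series:
    - {"hand":0,"dx":269,"dy":-170,"dz":53,"rx":0,"ry":0,"rz":37}
    - {"hand":0,"dx":269,"dy":-170,"dz":53,"rx":0,"ry":0,"rz":37}
    - {"hand":0,"dx":269,"dy":-170,"dz":53,"rx":0,"ry":0,"rz":37}
    - {"hand":0,"dx":269,"dy":-170,"dz":53,"rx":0,"ry":0,"rz":37}
    - {"hand":0,"dx":269,"dy":-170,"dz":53,"rx":0,"ry":0,"rz":37}
    - {"hand":0,"dx":269,"dy":-170,"dz":53,"rx":0,"ry":0,"rz":37}
    - {"hand":0,"dx":269,"dy":-170,"dz":53,"rx":0,"ry":0,"rz":37}
    - {"hand":0,"dx":269,"dy":-170,"dz":53,"rx":0,"ry":0,"rz":37}

```text
time_s: 0.95
tcp_pos: [0.4208, -0.3172, 0.1991]
eef_rot: [-0.001, 0.992, -0.128, -0.001]
ft_force: [0.0, -0.4, 0.0]
finger_gap: 0.0855
grip_force: 0.0
```

Run:
```python
from h import *
s=ctrl.read_state(); print(s["time_s"],s["tcp_pos"],s["joint_positions"],s["ft_force"])
im,D,c=save("wrist","w2")
hsv=cv2.cvtColor(im,cv2.COLOR_RGB2HSV)
m=((hsv[...,0]<14)&(hsv[...,1]>120)&(hsv[...,2]>40)).astype(np.uint8)
k=max(cv2.findContours(m,0,2)[0],key=cv2.contourArea); r=cv2.minAreaRect(k); print(r)
for b in cv2.boxPoints(r): print(b,onz("wrist",b,0.005,c))
```

```text
0.95 [ 0.42081918 -0.31719263  0.19910448] [-7.69044597e-01  1.41415329e-01 -3.12471662e-01  1.11979834e+00
  8.59794425e-04  2.62858665e+00] [ 0.04850017 -0.37539153  0.04617091]
((286.5, 149.5), (145.0, 53.0), 90.0)
[260.  77.] [ 0.52974808 -0.32488372  0.005     ]
[313.  77.] [ 0.51697685 -0.37354399  0.005     ]
[313. 222.] [ 0.37403975 -0.3406255   0.005     ]
[260. 222.] [ 0.3887394  -0.28445516  0.005     ]
```

View pics/w2.png

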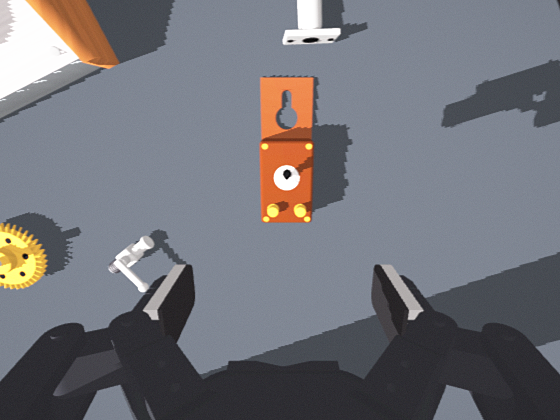

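The wrist view shows the toggle panel upright in the image. Its keyhole round is at (287,116), the toggle bezel at (287,178), the corner screws at (264,146), (309,146), (266,218) and (307,218), and its top edge at v=77.

Run:
```python
from h import *
im,D,c=load("w2"); it,Dt,ct=load("top0")
hsv=cv2.cvtColor(im,cv2.COLOR_RGB2HSV)
def blobs(mask,x0,y0,x1,y1,a0):
    z=np.zeros_like(mask); z[y0:y1,x0:x1]=mask[y0:y1,x0:x1]
    n,l,st,ce=cv2.connectedComponentsWithStats(z); return [(ce[i],st[i,4]) for i in range(1,n) if st[i,4]>=a0]
yel=((hsv[...,0]>17)&(hsv[...,0]<35)&(hsv[...,1]>120)).astype(np.uint8)
wh=((hsv[...,1]<50)&(hsv[...,2]>200)).astype(np.uint8)
br=((hsv[...,0]<14)&(hsv[...,1]>120)&(hsv[...,2]>40)).astype(np.uint8)
for ce,a in blobs(yel,255,135,320,225,4): print("y",ce,a,dep("w",ce,D,c),onz("w",ce,.037,c))
for ce,a in blobs(wh,270,160,305,195,20): print("bez",ce,a,dep("w",ce,D,c))
for ce,a in blobs((1-br).astype(np.uint8),262,80,312,135,20): print("key",ce,a,onz("w",ce,.005,c))
row=lambda v:np.where((1-br)[v,264:310])[0]+264
for v in range(88,134,3): r=row(v); print(v,(r.min(),r.max(),round(onz("w",(r.mean(),v),.0025,c)[0],4)) if len(r) else None,end=" ")
# two-view height of bezel centre and keyhole round
def tri(uv1,c1,uv2,c2):
    t1,d1=ray("",uv1,c1);t2,d2=ray("",uv2,c2); s=np.linalg.lstsq(np.c_[d1,-d2],t2-t1,rcond=None)[0]; a=t1+s[0]*d1;b=t2+s[1]*d2; return (a+b)/2,np.linalg.norm(a-b)
print()
ht=cv2.cvtColor(it,cv2.COLOR_RGB2HSV)
for ce,a in blobs(((ht[...,1]<60)&(ht[...,2]>200)).astype(np.uint8),395,232,415,255,20): print("top bez",ce,a,tri(ce,ct,(287,178),c))
print("key",tri((375+180/6,195+172/6),ct,(287,117),c))
print(pose())
```

```text
y [264.2        146.23333333] 30 [ 0.46937279 -0.31401127  0.03790462] [ 0.46928994 -0.31393231  0.037     ]
y [308.3125 146.125 ] 32 [ 0.45929374 -0.3527869   0.03776994] [ 0.45919579 -0.35282543  0.037     ]
y [272.41860465 209.96124031] 129 [ 0.41149003 -0.30623758  0.04683005] [ 0.40847927 -0.30507207  0.037     ]
y [300.75471698 211.57232704] 159 [ 0.40334453 -0.33158816  0.04722794] [ 0.39990218 -0.33132342  0.037     ]
y [265.64285714 218.64285714] 28 [ 0.40183464 -0.29642149  0.0379477 ] [ 0.4015211  -0.29627971  0.037     ]
bez [286.         177.89302326] 430 [ 0.44076199 -0.32685563  0.06046904]
key [286.39186691 112.05545287] 541 [ 0.49265638 -0.34117591  0.005     ]
88 None 91 (np.int64(284), np.int64(289), np.float64(0.5115)) 94 (np.int64(282), np.int64(291), np.float64(0.5088)) 97 (np.int64(282), np.int64(291), np.float64(0.5062)) 100 (np.int64(282), np.int64(291), np.float64(0.5035)) 103 (np.int64(282), np.int64(291), np.float64(0.5008)) 106 (np.int64(282), np.int64(291), np.float64(0.4981)) 109 (np.int64(280), np.int64(293), np.float64(0.4954)) 112 (np.int64(277), np.int64(295), np.float64(0.4928)) 115 (np.int64(276), np.int64(297), np.float64(0.4899)) 118 (np.int64(276), np.int64(297), np.float64(0.4871)) 121 (np.int64(276), np.int64(296), np.float64(0.4845)) 124 (np.int64(278), np.int64(295), np.float64(0.4816)) 127 (np.int64(281), np.int64(292), np.float64(0.4788)) 130 None 133 None 
top bez [404.03278689 243.27868852] 61 (array([ 0.43466226, -0.32630682,  0.03175801]), np.float64(0.0005945670056822571))
key (array([ 0.48704656, -0.34084704,  0.004539  ]), np.float64(0.0019587364749881395))
(array([ 0.42038023, -0.31906644,  0.19965839]), array([[ 9.66974642e-01, -2.54869441e-01, -1.26878378e-03],
       [-2.54868580e-01, -9.66975369e-01,  8.01777680e-04],
       [-1.43123129e-03, -4.51925565e-04, -9.99998874e-01]]))
```

Request:
apply_moves:
  newtons: 60
  series:
    - {"hand":0,"dx":11,"dy":3,"dz":45,"rx":0,"ry":0,"rz":0}
    - {"hand":0,"dx":11,"dy":3,"dz":90,"rx":0,"ry":0,"rz":0}
    - {"hand":0,"dx":11,"dy":3,"dz":135,"rx":0,"ry":0,"rz":0}
    - {"hand":0,"dx":11,"dy":3,"dz":160,"rx":0,"ry":0,"rz":0}
    - {"hand":0,"dx":11,"dy":3,"dz":174,"rx":0,"ry":0,"rz":0}
    - {"hand":0,"dx":11,"dy":3,"dz":174,"rx":0,"ry":0,"rz":0}
    - {"hand":120,"dx":11,"dy":3,"dz":174,"rx":0,"ry":0,"rz":0}
    - {"hand":160,"dx":11,"dy":3,"dz":174,"rx":0,"ry":0,"rz":0}

```text
time_s: 1.8
tcp_pos: [0.4314, -0.3279, 0.0283]
eef_rot: [0.001, 0.991, -0.13, 0.002]
ft_force: [1.0, 1.3, 0.5]
finger_gap: 0.0594
grip_force: 0.4
```

Request:
apply_moves:
  newtons: 60
  series:
    - {"hand":160,"dx":0,"dy":0,"dz":0,"rx":0,"ry":0,"rz":0}
    - {"hand":160,"dx":0,"dy":0,"dz":0,"rx":0,"ry":0,"rz":0}
    - {"hand":160,"dx":0,"dy":0,"dz":0,"rx":0,"ry":0,"rz":0}

```text
time_s: 2.1
tcp_pos: [0.4316, -0.3277, 0.0286]
eef_rot: [0.001, 0.992, -0.13, 0.002]
ft_force: [0.7, 0.5, 5.3]
finger_gap: 0.0491
grip_force: 64.2
```

Request:
apply_moves:
  newtons: 60
  series:
    - {"hand":160,"dx":0,"dy":0,"dz":-20,"rx":0,"ry":0,"rz":0}
    - {"hand":160,"dx":0,"dy":0,"dz":-60,"rx":0,"ry":0,"rz":0}
    - {"hand":160,"dx":0,"dy":0,"dz":-110,"rx":0,"ry":0,"rz":0}
    - {"hand":160,"dx":0,"dy":0,"dz":-155,"rx":0,"ry":0,"rz":0}
    - {"hand":160,"dx":0,"dy":0,"dz":-190,"rx":0,"ry":0,"rz":0}
    - {"hand":160,"dx":0,"dy":0,"dz":-190,"rx":0,"ry":0,"rz":0}

```text
time_s: 2.7
tcp_pos: [0.433, -0.3295, 0.2234]
eef_rot: [0.004, 0.991, -0.13, 0.005]
ft_force: [0.3, -0.8, -2.7]
finger_gap: 0.0489
grip_force: 63.4
```

```bash
cat >> h.py <<'E'
N=np.array([-.60895,-.08896,.78821]); N/=np.linalg.norm(N)
Y=np.cross([0,0,1.],np.array([-N[0],-N[1],0])); Y/=np.linalg.norm(Y)
X=np.cross(Y,N); RF=np.c_[X,-Y,-N]; S0=np.array([.6784,.0284,.1419])
def fp(a,b,c,S=S0): return S+a*X+b*Y+c*N   # face coords -> world
E
python3 - <<'E'
from h import *
print(X,Y,N, pose()[0]); rel(fp(-.112,0,.0886),RF)
E
```

```text
[0.77992795 0.11393775 0.6154109 ] [-0.14455318  0.98949703  0.        ] [-0.60894726 -0.0889596   0.78820646] [ 0.43299972 -0.32949649  0.22339725]
d [  12.7 -353.3   78.2] r [  8.21  36.88 -22.2 ]
```

Request:
apply_moves:
  newtons: 60
  series:
    - {"hand":160,"dx":0,"dy":-45,"dz":0,"rx":1,"ry":5,"rz":-3}
    - {"hand":160,"dx":2,"dy":-90,"dz":10,"rx":2.4,"ry":11,"rz":-6.6}
    - {"hand":160,"dx":4,"dy":-135,"dz":22,"rx":4,"ry":17,"rz":-10}
    - {"hand":160,"dx":6,"dy":-180,"dz":35,"rx":5.5,"ry":24,"rz":-14.5}
    - {"hand":160,"dx":8,"dy":-225,"dz":45,"rx":6.5,"ry":30,"rz":-18}
    - {"hand":160,"dx":10,"dy":-270,"dz":58,"rx":7.5,"ry":35,"rz":-21}
    - {"hand":160,"dx":12,"dy":-315,"dz":70,"rx":8.2,"ry":36.9,"rz":-22.2}
    - {"hand":160,"dx":13,"dy":-353,"dz":78,"rx":8.2,"ry":36.9,"rz":-22.2}

```text
time_s: 3.5
tcp_pos: [0.5289, 0.0134, 0.1339]
eef_rot: [-0.029, 0.946, 0.066, 0.317]
ft_force: [0.5, -0.7, -3.5]
finger_gap: 0.0491
grip_force: 63.6
```

Run:
```python
from h import *
for i in range(4): ctrl.capture("wrist") if i<3 else None
im,D,c=save("wrist","w3"); s=ctrl.read_state(); print(s["time_s"],s["joint_positions"],s["finger_gap"])
rel(fp(-.112,0,.0886),RF)
```

```text
3.7 [-0.21147528 -0.08231389 -0.88471135  0.15123557  0.22279428  2.85834239] 0.04938012098552098
d [ 7.8  5.6 -2.4] r [-0.57  0.68 -0.31]
```

View pics/w3.png

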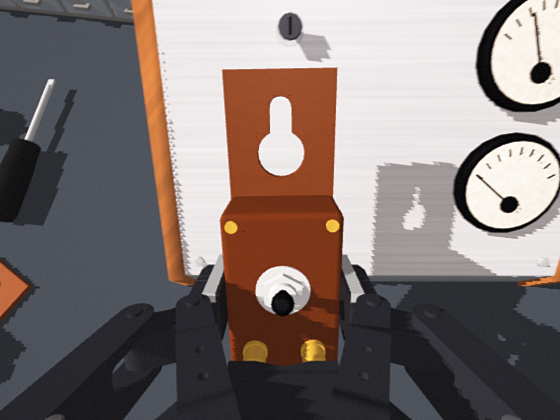

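The wrist view shows the screw head at (290,26), the keyhole round at (281,153) and the panel's top edge at v=69. The panel sits straight in the jaws.

Run:
```python
from h import *
im,D,c=load("w3"); p,R0=pose(); t=c[1]
g=cv2.cvtColor(im,cv2.COLOR_RGB2GRAY); hsv=cv2.cvtColor(im,cv2.COLOR_RGB2HSV)
m=(g<110).astype(np.uint8); z=np.zeros_like(m); z[5:50,265:310]=m[5:50,265:310]
n,l,st,ce=cv2.connectedComponentsWithStats(z); i=1+np.argmax(st[1:,4]); print("head",ce[i],st[i])
h=ce[i]
# refit plane from wrist depth
P=[];vs=[(u,v) for u in range(165,470,6) for v in range(4,270,6) if hsv[v,u,1]<30 and g[v,u]>190]
for q in vs: P.append(dep("w",q,D,c))
P=np.array(P)
for _ in range(6):
    A=np.c_[P[:,:2],np.ones(len(P))]; w=np.linalg.lstsq(A,P[:,2],rcond=None)[0]; e=abs(A@w-P[:,2]); P=P[e<max(.0015,2*np.median(e))]
nn=np.array([-w[0],-w[1],1]);nn/=np.linalg.norm(nn); c0=P.mean(0)
print("n",nn,len(P),np.degrees(np.arccos(nn[2])),np.degrees(np.arctan2(-nn[1],-nn[0])))
print("old plane off",(fp(0,0,0)-c0)@nn)
t_,d=ray("w",h,c); s=((c0+.0115*nn-t_)@nn)/(d@nn); H=t_+s*d; print("headdepth",dep("w",h,D,c),"ray/plane",H,"S",H-.0115*nn, "vs",S0)
it,Dt,ct=load("top0"); t2,d2=ray("",(261,139.),ct); ab=np.linalg.lstsq(np.c_[d,-d2],t2-t_,rcond=None)[0]; print("tri",t_+ab[0]*d,t2+ab[1]*d2)
# keyhole & panel in tool frame
br=((hsv[...,0]<14)&(hsv[...,1]>120)&(hsv[...,2]>40)).astype(np.uint8)
def tool(uv,zt):
    t_,d=ray("w",uv,c); a=R0.T@(t_-p); b=R0.T@d; return (a+b*(zt-a[2])/b[2])*1000
for v in (75,90,180,190):
    r=np.where(br[v,200:360])[0]+200; print(v,tool((r.min()-.5,v),.0236).round(1),tool((r.max()+.5,v),.0236).round(1))
hole=(1-br)[:,245:318]
for v in range(92,182,6):
    r=np.where(hole[v])[0]+245
    if len(r): print(v,tool((r.min()-.5,v),.0236).round(1),tool((r.max()+.5,v),.0236).round(1))
col=np.where(hole[85:190,281-245])[0]+85; print("hole ends",tool((281,col.min()-.5),.0236),tool((281,col.max()+.5),.0236),col.min(),col.max())
print("depth on sheet",[R0.T@(dep("w",q,D,c)-p)*1000 for q in [(240,90),(320,90),(245,185),(318,185)]])
```

```text
head [290.002079    26.27027027] [279  13  23  27 481]
n [-0.60715369 -0.0889488   0.78959009] 1097 37.85277869273565 8.334615346345716
old plane off -2.9433050105021204e-05
headdepth [0.67063437 0.02952382 0.15156043] ray/plane [0.67119093 0.02959787 0.15109334] S [0.6781732  0.03062078 0.14201305] vs [0.6784 0.0284 0.1419]
tri [0.67096882 0.02956832 0.15127974] [0.67132593 0.02739577 0.1513608 ]
75 [ 90.7 -26.6  23.6] [90.8 23.  23.6]
90 [ 84.6 -26.5  23.6] [84.7 22.9 23.6]
180 [ 44.1 -26.   23.6] [44.2 23.6 23.6]
190 [ 39.2 -25.8  23.6] [39.2 23.8 23.6]
98 [81.3 -4.9 23.6] [81.3  1.7 23.6]
104 [78.8 -6.3 23.6] [78.8  3.1 23.6]
110 [76.2 -6.8 23.6] [76.3  3.5 23.6]
116 [73.7 -6.8 23.6] [73.7  3.6 23.6]
122 [71.  -6.9 23.6] [71.1  3.6 23.6]
128 [68.4 -6.4 23.6] [68.4  3.6 23.6]
134 [65.7 -7.9 23.6] [65.7  5.  23.6]
140 [ 63.  -10.7  23.6] [63.   7.8 23.6]
146 [ 60.3 -11.7  23.6] [60.3  9.3 23.6]
152 [ 57.5 -12.2  23.6] [57.5  9.8 23.6]
158 [ 54.7 -12.3  23.6] [54.7  9.4 23.6]
164 [ 51.9 -10.9  23.6] [51.9  8.  23.6]
170 [49.  -8.6 23.6] [49.   6.2 23.6]
hole ends [82.37264376 -1.17042663 23.6       ] [46.35698198 -1.1951165  23.6       ] 96 175
depth on sheet [array([ 84.61490244, -19.21919419,  23.26948284]), array([84.64708105, 15.99539812, 23.24305189]), array([ 41.77377566, -18.56884567,  23.13700537]), array([41.82674158, 16.6534862 , 23.13170267])]
```

```bash
cat >> h.py <<'E'
S1=np.array([.6782,.0306,.1420]); RT=RF@R.from_rotvec([0,0,np.radians(.9)]).as_matrix(); KH=np.array([.057,-.0013,.0282])
def tgt(a,b,c): return fp(a,b,c,S1)-RT@KH
E
python3 - <<'E'
from h import *
rel(tgt(0,0,.03),RT)
E
```

```text
d [63.3  3.8 27.3] r [-0.57  0.68  0.59]
```

Request:
apply_moves:
  newtons: 60
  series:
    - {"hand":160,"dx":25,"dy":2,"dz":5,"rx":-0.6,"ry":0.7,"rz":0.6}
    - {"hand":160,"dx":50,"dy":4,"dz":15,"rx":-0.6,"ry":0.7,"rz":0.6}
    - {"hand":160,"dx":63,"dy":4,"dz":27,"rx":-0.6,"ry":0.7,"rz":0.6}
    - {"hand":160,"dx":63,"dy":4,"dz":27,"rx":-0.6,"ry":0.7,"rz":0.6}
    - {"hand":160,"dx":63,"dy":4,"dz":27,"rx":-0.6,"ry":0.7,"rz":0.6}

```text
time_s: 4.2
tcp_pos: [0.5992, 0.0154, 0.1545]
eef_rot: [-0.025, 0.943, 0.059, 0.326]
ft_force: [0.4, 0.1, -3.2]
finger_gap: 0.0491
grip_force: 64.0
```

Run:
```python
from h import *
im,D,c=save("wrist","w4"); s=ctrl.read_state(); print(s["time_s"],s["joint_positions"],s["finger_gap"])
rel(tgt(0,0,.03),RT)
K,t,M=c
for n,P in(("head",S1+.0115*N),("key",pose()[0]+pose()[1]@KH)):
    q=K@M.T@(P-t); print(n,q[:2]/q[2])
```

```text
4.25 [-0.1665038   0.00997982 -0.75783937  0.16154626  0.18726305  2.91258962] 0.04925491335241603
d [-0.5 -2.8  1.2] r [ 0.17 -0.09 -0.2 ]
head [271.23370467 152.2830595 ]
key [276.32858716 156.21176997]
```

View pics/w4.png

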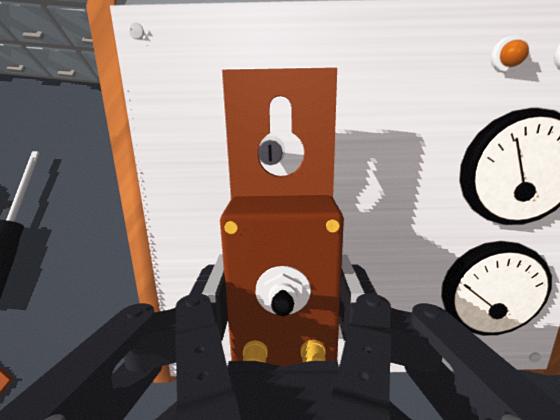

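The screw head shows through the round hole at (271,152), with the hole's centre at (281,154). I'll work out the remaining shift from the image alone, using the fixed camera mount.

```bash
cat >> h.py <<'E'
CT=np.array([76.26,1.14,-121.3]); CM=np.array([[0,-.95268,-.30398],[1,0,0],[0,-.30398,.95268]])
K3=np.array([[306.549,0,282.749],[0,306.549,208.555],[0,0,1]])
def tl(uv,z): d=CM@np.linalg.inv(K3)@np.array([uv[0],uv[1],1.]); return CT+d*(z-CT[2])/d[2]
def look(im,zhead,box=(40,30)):
    hsv=cv2.cvtColor(im,cv2.COLOR_RGB2HSV); g=cv2.cvtColor(im,cv2.COLOR_RGB2GRAY)
    br=((hsv[...,0]<14)&(hsv[...,1]>120)&(hsv[...,2]>40))
    L=[]
    for v in range(74,190,4):
        r=np.where(br[v,200:360])[0]+200; a,b=tl((r.min()-.5,v),23.2),tl((r.max()+.5,v),23.2); L.append((a[0],(a[1]+b[1])/2))
    f=np.polyfit(*np.array(L).T,1); print("panel mid y at x=57:",np.polyval(f,57).round(2),"yaw deg",np.degrees(f[0]).round(2))
    z=np.zeros(g.shape,np.uint8); z[90:180,245:318]=((g<120)&~br)[90:180,245:318]
    z=cv2.morphologyEx(z,cv2.MORPH_OPEN,np.ones((5,5)))
    n,l,st,ce=cv2.connectedComponentsWithStats(z); i=1+np.argmax(st[1:,4]); print("head px",ce[i],st[i],"tool",tl(ce[i],zhead).round(1))
E
python3 - <<'E'
from h import *
im,D,c=load("w4"); look(im,28.2+30-11.5); 
print("depth head z", [ (float(D[v,u])) for u,v in((268,155),(273,155))], "face", D[140:160,290:297].mean())
p,R0=pose(); print("standoff",(p+R0@KH-S1)@N)
E
```

```text
panel mid y at x=57: 0.26 yaw deg -1.02
head px [269.99787234 152.3       ] [258 141  25  23 470] tool [54.7 -5.8 46.7]
depth head z [0.16805927455425262, 0.16832108795642853] face 0.17912263
standoff 0.031287472230171386
```

Request:
apply_moves:
  newtons: 60
  series:
    - {"hand":160,"dx":-2,"dy":-6,"dz":5,"rx":0,"ry":0,"rz":0}
    - {"hand":160,"dx":-2,"dy":-6,"dz":17,"rx":0,"ry":0,"rz":0}
    - {"hand":160,"dx":-2,"dy":-6,"dz":17,"rx":0,"ry":0,"rz":0}
    - {"hand":160,"dx":-2,"dy":-6,"dz":17,"rx":0,"ry":0,"rz":0}

```text
time_s: 4.65
tcp_pos: [0.6074, 0.0241, 0.1396]
eef_rot: [-0.026, 0.943, 0.06, 0.326]
ft_force: [-0.2, 0.6, -2.4]
finger_gap: 0.0488
grip_force: 63.9
```

Run:
```python
from h import *
im,D,c=save("wrist","w5"); look(im,28.2+13-11.5); p,R0=pose(); print("standoff",(p+R0@KH-S1)@N); rel(tgt(0,0,0),RT)
print("depth head", D[148:160,275:286].mean())
hs=cv2.cvtColor(im,cv2.COLOR_RGB2HSV); br=((hs[...,0]<14)&(hs[...,1]>120)&(hs[...,2]>40)); col=np.where(~br[85:190,283])[0]+85; print("hole ends",tl((283,col.min()-.5),23.2),tl((283,col.max()+.5),23.2))
```

```text
panel mid y at x=57: 0.26 yaw deg -1.01
head px [284.20414673 152.15948963] [271 139  28  28 627] tool [57.   1.9 29.7]
standoff 0.014054170018609242
d [-0.1  4.1 13.9] r [ 0.11 -0.21 -0.09]
depth head 0.15080637
hole ends [82.68814585  1.25111654 23.2       ] [46.74979343  1.26006144 23.2       ]
```

Request:
apply_moves:
  newtons: 60
  series:
    - {"hand":160,"dx":0,"dy":1.7,"dz":0,"rx":0,"ry":0,"rz":0}
    - {"hand":160,"dx":0,"dy":1.7,"dz":5,"rx":0,"ry":0,"rz":0}
    - {"hand":160,"dx":0,"dy":1.7,"dz":10,"rx":0,"ry":0,"rz":0}
    - {"hand":160,"dx":0,"dy":1.7,"dz":13,"rx":0,"ry":0,"rz":0}
    - {"hand":160,"dx":0,"dy":1.7,"dz":13,"rx":0,"ry":0,"rz":0}

```text
time_s: 5.2
tcp_pos: [0.6161, 0.0234, 0.1298]
eef_rot: [-0.026, 0.943, 0.06, 0.326]
ft_force: [-0.4, 0.1, -2.9]
finger_gap: 0.049
grip_force: 64.1
```

Run:
```python
from h import *
im,D,c=save("wrist","w6"); look(im,28.2-11.5); p,R0=pose(); print("standoff",(p+R0@KH-S1)@N); rel(tgt(0,0,0),RT); s=ctrl.read_state(); print(s["ft_force"]@N,s["torque"],s["ft_force"])
```

```text
panel mid y at x=57: 0.26 yaw deg -0.97
head px [279.58807947 157.11258278] [265 142  31  31 755] tool [56.4 -0.3 16.7]
standoff 0.0010017757987651646
d [-0.3  2.3  0.8] r [ 0.11 -0.22 -0.1 ]
-2.60609478176894 [-0.04342614  1.0212993  -0.01643525] [ 0.6815976   0.78369582 -2.69132599]
```

Request:
apply_moves:
  newtons: 60
  series:
    - {"hand":160,"dx":0,"dy":-0.3,"dz":1,"rx":0,"ry":0,"rz":0}
    - {"hand":160,"dx":0,"dy":-0.3,"dz":1.5,"rx":0,"ry":0,"rz":0}
    - {"hand":160,"dx":0,"dy":-0.3,"dz":1.5,"rx":0,"ry":0,"rz":0}

```text
time_s: 5.55
tcp_pos: [0.6171, 0.0238, 0.1294]
eef_rot: [-0.025, 0.943, 0.06, 0.327]
ft_force: [0.1, 0.7, -3.0]
finger_gap: 0.0487
grip_force: 64.1
```

Request:
apply_moves:
  newtons: 60
  series:
    - {"hand":160,"dx":0,"dy":0,"dz":0.7,"rx":0,"ry":0,"rz":0}
    - {"hand":160,"dx":0,"dy":0,"dz":1.4,"rx":0,"ry":0,"rz":0}
    - {"hand":160,"dx":0,"dy":0,"dz":1.4,"rx":0,"ry":0,"rz":0}

```text
time_s: 5.85
tcp_pos: [0.6174, 0.0238, 0.1292]
eef_rot: [-0.025, 0.943, 0.06, 0.327]
ft_force: [-12.7, -1.9, 10.5]
finger_gap: 0.0489
grip_force: 66.1
```

Run:
```python
from h import *
im,D,c=save("wrist","w7"); look(im,28.2-11.5); p,R0=pose(); print("standoff",(p+R0@KH-S1)@N); rel(tgt(0,0,0),RT); s=ctrl.read_state(); print(s["ft_force"]@N,s["torque"],s["ft_force"])
print("sheet vs face depth, along N:",[(dep("w",q,D,c)-S1)@N*1000 for q in [(240,90),(320,90),(245,185),(318,185),(200,90),(360,60),(281,167),(281,120)]])
```

```text
panel mid y at x=57: 0.23 yaw deg -0.89
head px [280.13272011 158.96320631] [265 144  32  31 761] tool [55.6 -0.  16.7]
standoff -0.00036582268248955936
d [-0.9  2.5 -0.7] r [ 0.13 -0.3  -0.1 ]
15.066710122095657 [-0.00314133  1.42330198  0.22511447] [-11.93151905  -2.28303096   9.63953879]
sheet vs face depth, along N: [np.float64(4.791778885423797), np.float64(5.558377712096976), np.float64(4.866605686884335), np.float64(5.252418749830109), np.float64(-0.15095381687845957), np.float64(0.3888036843122202), np.float64(11.743723967284815), np.float64(0.2654259309084823)]
```

Request:
apply_moves:
  newtons: 60
  series:
    - {"hand":160,"dx":0,"dy":0,"dz":-0.7,"rx":0,"ry":0,"rz":0}
    - {"hand":160,"dx":-5,"dy":0,"dz":-0.7,"rx":0,"ry":0,"rz":0}
    - {"hand":160,"dx":-10,"dy":-0.1,"dz":-0.7,"rx":0,"ry":0,"rz":0}
    - {"hand":160,"dx":-15,"dy":-0.2,"dz":-0.7,"rx":0,"ry":0,"rz":0}
    - {"hand":160,"dx":-19,"dy":-0.2,"dz":-0.7,"rx":0,"ry":0,"rz":0}
    - {"hand":160,"dx":-21,"dy":-0.2,"dz":-0.7,"rx":0,"ry":0,"rz":0}
    - {"hand":160,"dx":-21,"dy":-0.2,"dz":-0.7,"rx":0,"ry":0,"rz":0}

```text
time_s: 6.6
tcp_pos: [0.6035, 0.0216, 0.1184]
eef_rot: [-0.025, 0.942, 0.06, 0.33]
ft_force: [-2.4, -1.1, 6.4]
finger_gap: 0.0491
grip_force: 65.0
```

Run:
```python
from h import *
im,D,c=save("wrist","w8"); look(im,28.2-11.5); p,R0=pose(); print("standoff",(p+R0@KH-S1)@N, (p+R0@KH-S1)@X); s=ctrl.read_state(); print("N,X,Y",s["ft_force"]@N,s["ft_force"]@X,s["ft_force"]@Y)
```

```text
panel mid y at x=57: 0.25 yaw deg -0.86
head px [279.19300362 118.73944511] [264 103  31  33 829] tool [73.  -0.4 16.7]
standoff 6.085231211606277e-05 -0.016551106705587355
N,X,Y 5.471133771220535 2.7605660148959434 -0.7732518645761051
```

Request:
apply_moves:
  newtons: 60
  series:
    - {"hand":160,"dx":-2,"dy":0,"dz":0,"rx":0,"ry":0,"rz":0}
    - {"hand":160,"dx":-3,"dy":0,"dz":0,"rx":0,"ry":0,"rz":0}
    - {"hand":160,"dx":-4,"dy":0,"dz":0,"rx":0,"ry":0,"rz":0}
    - {"hand":160,"dx":-4,"dy":0,"dz":0,"rx":0,"ry":0,"rz":0}

```text
time_s: 7.05
tcp_pos: [0.6009, 0.0212, 0.1164]
eef_rot: [-0.025, 0.942, 0.06, 0.33]
ft_force: [-0.9, -0.2, 6.4]
finger_gap: 0.0491
grip_force: 65.1
```

Run:
```python
from h import *
im,D,c=save("wrist","w9"); look(im,28.2-11.5); p,R0=pose(); print("standoff",(p+R0@KH-S1)@N, (p+R0@KH-S1)@X); s=ctrl.read_state(); print("N,X,Y",s["ft_force"]@N,s["ft_force"]@X,s["ft_force"]@Y)
```

```text
panel mid y at x=57: 0.25 yaw deg -0.86
head px [278.94584838 111.11913357] [264  95  31  33 831] tool [76.1 -0.5 16.7]
standoff 0.00018080000506084915 -0.019718558764207417
N,X,Y 5.822073127538519 2.739969550465107 -0.6117145311781689
```

Request:
apply_moves:
  newtons: 60
  series:
    - {"hand":160,"dx":-1.5,"dy":0,"dz":0,"rx":0,"ry":0,"rz":0}
    - {"hand":160,"dx":-2.5,"dy":0,"dz":0,"rx":0,"ry":0,"rz":0}
    - {"hand":160,"dx":-3.5,"dy":0,"dz":0,"rx":0,"ry":0,"rz":0}
    - {"hand":160,"dx":-3.5,"dy":0,"dz":0,"rx":0,"ry":0,"rz":0}

```text
time_s: 7.5
tcp_pos: [0.5984, 0.0208, 0.1144]
eef_rot: [-0.025, 0.942, 0.06, 0.33]
ft_force: [-0.6, -0.7, 7.8]
finger_gap: 0.0489
grip_force: 65.1
```

Run:
```python
from h import *
im,D,c=save("wrist","w10"); look(im,28.2-11.5); p,R0=pose(); print("standoff",(p+R0@KH-S1)@N, (p+R0@KH-S1)@X); s=ctrl.read_state(); print("N,X,Y",s["ft_force"]@N,s["ft_force"]@X,s["ft_force"]@Y); rel(p,RT)
```

```text
panel mid y at x=57: 0.25 yaw deg -0.86
head px [278.69913687 104.01726264] [263  90  32  31 811] tool [79.  -0.6 16.7]
standoff 0.00021417899799629106 -0.022981732831678866
N,X,Y 6.3131446440820165 2.40257816770516 -0.5387548593358917
d [0. 0. 0.] r [ 0.19 -0.7  -0.03]
```

Request:
apply_moves:
  newtons: 60
  series:
    - {"hand":160,"dx":-0.7,"dy":0,"dz":0,"rx":0,"ry":0,"rz":0}
    - {"hand":160,"dx":-1.5,"dy":0,"dz":0,"rx":0,"ry":0,"rz":0}
    - {"hand":160,"dx":-1.5,"dy":0,"dz":0,"rx":0,"ry":0,"rz":0}

```text
time_s: 7.85
tcp_pos: [0.5982, 0.0208, 0.1143]
eef_rot: [-0.025, 0.941, 0.06, 0.331]
ft_force: [-0.5, 1.0, 7.5]
finger_gap: 0.0493
grip_force: 65.0
```

Run:
```python
from h import *
im,D,c=save("wrist","w11"); look(im,28.2-11.5); p,R0=pose(); print("standoff",(p+R0@KH-S1)@N, (p+R0@KH-S1)@X); s=ctrl.read_state(); print("N,X,Y",s["ft_force"]@N,s["ft_force"]@X,s["ft_force"]@Y)
```

```text
panel mid y at x=57: 0.24 yaw deg -0.88
head px [278.85031447 103.72830189] [264  90  31  30 795] tool [79.1 -0.5 16.7]
standoff 0.0003715310133199313 -0.02322344256085265
N,X,Y 6.7170357611155245 3.848938999616515 1.0096716682389482
```

View pics/w11.png

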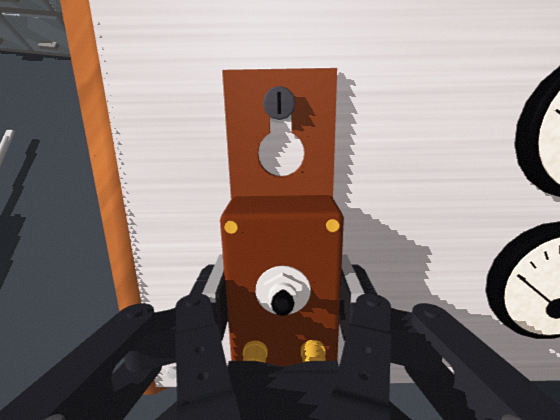

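The screw is home at the top of the slot: head at (279,104), keyhole round below it at (281,153), and the panel is straight. Further pulling did not move it, so I'm releasing now.

Request:
apply_moves:
  newtons: 60
  series:
    - {"hand":120,"dx":0.5,"dy":0,"dz":-0.5,"rx":0,"ry":0,"rz":0}
    - {"hand":70,"dx":0.5,"dy":0,"dz":-0.5,"rx":0,"ry":0,"rz":0}
    - {"hand":30,"dx":0.5,"dy":0,"dz":-0.5,"rx":0,"ry":0,"rz":0}
    - {"hand":0,"dx":0.5,"dy":0,"dz":-0.5,"rx":0,"ry":0,"rz":0}
    - {"hand":0,"dx":0.5,"dy":0,"dz":-0.5,"rx":0,"ry":0,"rz":0}

```text
time_s: 8.4
tcp_pos: [0.5934, 0.0212, 0.1101]
eef_rot: [-0.026, 0.943, 0.06, 0.326]
ft_force: [0.1, 0.6, -0.0]
finger_gap: 0.0856
grip_force: 0.0
```

Request:
apply_moves:
  newtons: 60
  series:
    - {"hand":0,"dx":0,"dy":0,"dz":-15,"rx":0,"ry":0,"rz":0}
    - {"hand":0,"dx":0,"dy":0,"dz":-45,"rx":0,"ry":0,"rz":0}
    - {"hand":0,"dx":0,"dy":0,"dz":-75,"rx":0,"ry":0,"rz":0}
    - {"hand":0,"dx":0,"dy":0,"dz":-100,"rx":0,"ry":0,"rz":0}
    - {"hand":100,"dx":0,"dy":0,"dz":-100,"rx":0,"ry":0,"rz":0}
    - {"hand":255,"dx":0,"dy":0,"dz":-100,"rx":0,"ry":0,"rz":0}
    - {"hand":255,"dx":0,"dy":0,"dz":-100,"rx":0,"ry":0,"rz":0}

```text
time_s: 9.1
tcp_pos: [0.5326, 0.0125, 0.1882]
eef_rot: [-0.026, 0.943, 0.06, 0.326]
ft_force: [0.1, -0.2, -0.9]
finger_gap: 0.0443
grip_force: 0.0
```

Run:
```python
from h import *
im,D,c=save("wrist","w12"); p,R0=pose(); s=ctrl.read_state(); print(s["time_s"],s["finger_gap"],s["ft_force"])
hsv=cv2.cvtColor(im,cv2.COLOR_RGB2HSV); g=cv2.cvtColor(im,cv2.COLOR_RGB2GRAY)
br=((hsv[...,0]<14)&(hsv[...,1]>120)&(hsv[...,2]>40)).astype(np.uint8)
n,l,st,ce=cv2.connectedComponentsWithStats(br); 
for i in range(1,n):
    if st[i,4]>300: print(st[i],ce[i])
h0=fp(-.081,0,.036,S1); print("face-frame tcp rel S1",[(p-S1)@a*1000 for a in(X,Y,N)])
rel(fp(-.081+.038+.002,0,.047+.022,S1),RF)
```

```text
9.15 0.03618711050539835 [-0.36079468  0.73776805  0.29230448]
[ 149    0   49  295 4450] [173.47640449 140.16921348]
[ 477   29   83  263 3645] [532.90727023 176.45788752]
[ 249   77   70  185 9501] [283.2631302  166.96695085]
[   0  275   66  104 3037] [ 24.91307211 318.70069147]
face-frame tcp rel S1 [np.float64(-87.42555982556661), np.float64(3.232715077526422), np.float64(126.5066511680224)]
d [46.3  2.3 57.6] r [ 0.09 -0.13 -1.02]
```

View pics/w12.png

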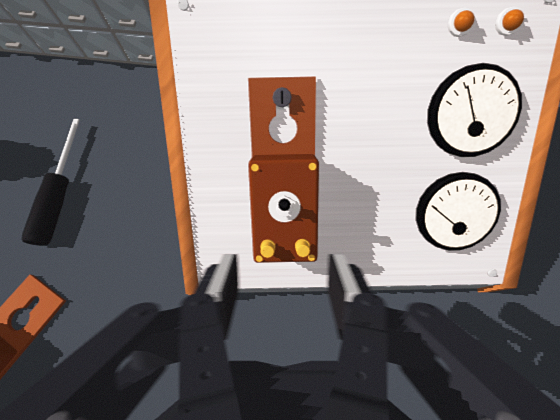

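The panel hangs by itself and straight: screw head (282,97), keyhole (283,128), toggle (285,206), still off. Next I bring the closed fingertips in above the toggle and sweep down the slope.

Request:
apply_moves:
  newtons: 40
  series:
    - {"hand":255,"dx":30,"dy":1.5,"dz":0,"rx":0,"ry":0,"rz":0}
    - {"hand":255,"dx":46,"dy":1.5,"dz":0,"rx":0,"ry":0,"rz":0}
    - {"hand":255,"dx":46,"dy":1.5,"dz":0,"rx":0,"ry":0,"rz":0}
    - {"hand":255,"dx":46,"dy":1.5,"dz":20,"rx":0,"ry":0,"rz":0}
    - {"hand":255,"dx":46,"dy":1.5,"dz":40,"rx":0,"ry":0,"rz":0}
    - {"hand":255,"dx":46,"dy":1.5,"dz":53,"rx":0,"ry":0,"rz":0}
    - {"hand":255,"dx":46,"dy":1.5,"dz":57,"rx":0,"ry":0,"rz":0}
    - {"hand":255,"dx":46,"dy":1.5,"dz":57,"rx":0,"ry":0,"rz":0}

```text
time_s: 9.95
tcp_pos: [0.6025, 0.0206, 0.1708]
eef_rot: [-0.026, 0.944, 0.06, 0.325]
ft_force: [-0.1, -0.0, -0.3]
finger_gap: 0.0002
grip_force: 0.0
```

Run:
```python
from h import *
im,D,c=save("wrist","w13"); p,R0=pose(); s=ctrl.read_state(); print(s["time_s"],s["finger_gap"],s["ft_force"])
print("face-frame tcp",[(p-S1)@a*1000 for a in(X,Y,N)])
```

```text
10.0 -0.0003051333153629892 [-0.02365843  0.20012848  0.0719575 ]
face-frame tcp [np.float64(-41.527023640569524), np.float64(0.8654093784392772), np.float64(70.258492794981)]
```

View pics/w13.png

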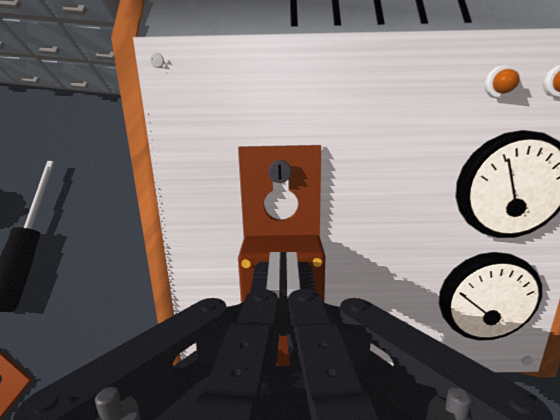

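The closed fingertips are above the case near the upper case screws (247,263) and (317,262), on the keyhole side of the toggle. Now sweeping down the slope.

Request:
apply_moves:
  newtons: 40
  series:
    - {"hand":255,"dx":-8,"dy":0,"dz":0,"rx":0,"ry":0,"rz":0}
    - {"hand":255,"dx":-13,"dy":0,"dz":0,"rx":0,"ry":0,"rz":0}
    - {"hand":255,"dx":-17,"dy":0,"dz":0,"rx":0,"ry":0,"rz":0}
    - {"hand":255,"dx":-20,"dy":0,"dz":0,"rx":0,"ry":0,"rz":0}
    - {"hand":255,"dx":-22,"dy":0,"dz":0,"rx":0,"ry":0,"rz":0}
    - {"hand":255,"dx":-23,"dy":0,"dz":0,"rx":0,"ry":0,"rz":0}
    - {"hand":255,"dx":-23,"dy":0,"dz":0,"rx":0,"ry":0,"rz":0}

```text
time_s: 10.7
tcp_pos: [0.585, 0.0182, 0.158]
eef_rot: [-0.026, 0.943, 0.06, 0.326]
ft_force: [-0.3, 0.5, 0.2]
finger_gap: -0.0001
grip_force: 0.0
```

Request:
apply_moves:
  newtons: 40
  series:
    - {"hand":255,"dx":-1,"dy":0,"dz":0,"rx":0,"ry":0,"rz":0}
    - {"hand":255,"dx":-2,"dy":0,"dz":0,"rx":0,"ry":0,"rz":0}
    - {"hand":255,"dx":-2,"dy":0,"dz":0,"rx":0,"ry":0,"rz":0}

```text
time_s: 11.0
tcp_pos: [0.5841, 0.0179, 0.1573]
eef_rot: [-0.026, 0.943, 0.06, 0.326]
ft_force: [-0.5, -0.6, -0.4]
finger_gap: -0.0001
grip_force: 0.0
```

Run:
```python
from h import *
p,R0=pose(); s=ctrl.read_state(); print([(p-S1)@a*1000 for a in(X,Y,N)],[s["ft_force"]@a for a in(X,Y,N)])
```

```text
[np.float64(-65.39687452271082), np.float64(1.0709642438024247), np.float64(70.49675482902742)] [np.float64(-0.6434400870178095), np.float64(-0.4796868943697018), np.float64(0.04721464736427552)]
```

Request:
apply_moves:
  newtons: 40
  series:
    - {"hand":255,"dx":10,"dy":0,"dz":-2,"rx":0,"ry":0,"rz":0}
    - {"hand":255,"dx":10,"dy":0,"dz":-30,"rx":0,"ry":0,"rz":0}
    - {"hand":255,"dx":0,"dy":0,"dz":-60,"rx":0,"ry":0,"rz":0}
    - {"hand":0,"dx":-22,"dy":-1.5,"dz":-57,"rx":0,"ry":0,"rz":0}
    - {"hand":0,"dx":-22,"dy":-1.5,"dz":-57,"rx":0,"ry":0,"rz":0}
    - {"hand":0,"dx":-22,"dy":-1.5,"dz":-57,"rx":0,"ry":0,"rz":0}

```text
time_s: 11.6
tcp_pos: [0.5324, 0.0123, 0.1891]
eef_rot: [-0.025, 0.943, 0.06, 0.327]
ft_force: [1.0, 0.1, 0.2]
finger_gap: 0.0431
grip_force: 0.0
```

Run:
```python
from h import *
save("wrist","w14"); p,R0=pose(); print([(p-S1)@a*1000 for a in(X,Y,N)])
for f in("w12","w14"):
    im,D,c=load(f); g=cv2.cvtColor(im,cv2.COLOR_RGB2GRAY); hsv=cv2.cvtColor(im,cv2.COLOR_RGB2HSV)
    hc=[]
    for nm,(y0,y1,x0,x1),m in(("head",(80,140,262,305),g<110),("toggle",(165,255,262,308),g<45)):
        br=((hsv[...,0]<14)&(hsv[...,1]>120)&(hsv[...,2]>40)); z=np.zeros_like(g); z[y0:y1,x0:x1]=(m&~br)[y0:y1,x0:x1]
        n,l,st,ce=cv2.connectedComponentsWithStats(z); i=1+np.argmax(st[1:,4]); print(f,nm,ce[i],st[i])
        u,v=ce[i].astype(int); P=dep("w",(u,v),D,c); print("  face coords mm",[round((P-S1)@a*1000,1) for a in(X,Y,N)])
    # front-sheet heights & edges in face coords
    br=((hsv[...,0]<14)&(hsv[...,1]>120)&(hsv[...,2]>40)).astype(np.uint8); n,l,st,ce=cv2.connectedComponentsWithStats(br)
    i=[i for i in range(1,n) if abs(ce[i][0]-283)<15][0]; print(f,"panel",st[i],ce[i]); y0=st[i,1]
    L=[]
    for v in range(y0+6,y0+70,8):
        r=np.where(l[v]==i)[0]; a,b=dep("w",(r.min()+2,v),D,c),dep("w",(r.max()-2,v),D,c); L.append([((a+b)/2-S1)@X,((a+b)/2-S1)@Y,((a+b)/2-S1)@N])
    L=np.array(L)*1000; print(" sheet heights",L[:,2].round(1),"yaw",np.degrees(np.polyfit(L[:,0],L[:,1],1)[0]))
```

```text
[np.float64(-85.90860702867002), np.float64(2.7716509837106873), np.float64(127.48814192563768)]
w12 head [281.69836066  96.88852459] [272  87  20  21 305]
  face coords mm [np.float64(0.5), np.float64(1.2), np.float64(12.0)]
w12 toggle [284.07368421 204.2       ] [279 199  11  11  95]
  face coords mm [np.float64(-67.1), np.float64(0.4), np.float64(59.3)]
w12 panel [ 249   77   70  185 9501] [283.2631302  166.96695085]
 sheet heights [5.1 5.1 4.8 5.2 5.1 5.1 5.  4.8] yaw -0.08832687842156016
w14 head [281.42033898  97.29491525] [272  88  20  20 295]
  face coords mm [np.float64(0.5), np.float64(1.0), np.float64(12.4)]
w14 toggle [284.17127072 221.10497238] [279 209  12  23 181]
  face coords mm [np.float64(-79.3), np.float64(0.4), np.float64(57.2)]
w14 panel [ 249   77   69  185 9325] [283.11302949 166.51152815]
 sheet heights [5.1 5.5 4.8 4.9 5.4 5.2 5.1 5.2] yaw 0.48750190196866394
```

Run:
```python
from h import *
im,D,c=load("w14")
P=(dep("w",(284,226),D,c)-S1); x,n=P@X*1000,P@N*1000; print(x,n)
if x<-80 and n>54: print(ctrl.job_done())
```

```text
-81.77170682828621 59.993849469020624
the job is handed in; nothing more can be done
None
```

The toggle panel is hanging by itself on the console screw, straight and flat on the face; its toggle was flicked on only after that, and the job was handed in at about 11.7 s of the 48 s, with the judge's result not shown.

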